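Find the hidden catch of the tester's battery door

TASK

One of the five identical flush plates on top of the grey air-spring tester is the hidden catch of its battery door: feel along the row with the fingertips, pushing down on the plates until you find the one that gives, and press it in so that the battery door springs open. Leave the door standing fully open, move clear, and do not pick up or shift any of the parts lying around.

Things in the scene. Friction and masses are not known exactly. Their poses are not given: they have to be found in the camera images.
- tester: air-spring tester, fixed to the table: a low grey steel console 200 mm (its x) by 460 mm (its y) and 75 mm high; origin at the centre of its underside, z up. Its flat top carries, on the half nearer the robot (its -x), a row along its y of five flush square plates, and on the far half (+x) the battery door. All is painted the same grey
- plate1 (a point): centre of the top face of the first (leftmost, +y end) plate of the row, at the panel's surface 75 mm above the table; axes as the tester's. Every plate is 56 by 56 mm, flush with the panel, 2 mm clear of the rigid rim around it, 66 mm from the next; all five look alike. Four are solid blanks that do not move; one, a different one each time, is the spring catch
- plate2 (a point): centre of the top face of the second plate of the row, at the panel's surface 75 mm above the table; axes as the tester's. Whichever plate is the catch sinks up to 6 mm straight down: about 2.5 N starts it, 6 to 7 N holds it fully in. It frees the door when about 4 mm in and springs back flush when let go. Push well inside the plate: the rim is rigid
- plate3 (a point): centre of the top face of the third (middle) plate of the row, at the panel's surface 75 mm above the table; axes as the tester's. A blank does not give at all; only by pushing can the catch be told from the blanks
- plate4 (a point): centre of the top face of the fourth plate of the row, at the panel's surface 75 mm above the table; axes as the tester's. Catch or blank, as above
- plate5 (a point): centre of the top face of the fifth (rightmost, -y end) plate of the row, at the panel's surface 75 mm above the table; axes as the tester's. Catch or blank, as above
- door (a joint): battery door of the tester, a flush grey panel 322 mm (tester's y) by 90 mm (tester's x), hinged along its far edge (+x). 0 rad = shut and latched. Once the catch is pushed in, its spring swings it up, the edge beside the plates rising about 60 mm, to its stop at 0.7 rad within about a second, and it stays there. It cannot be opened without the catch
- door_hinge (a point): middle of the door's hinge line on the tester's top, 75 mm above the table, at the far side; axes as the tester's
- air_spring_a: bystander to leave alone: black double-bellows air spring with steel end plates, standing, 110 mm across, 115 mm high, loose, left of the tester; origin at the centre of its underside
- air_spring_b: bystander to leave alone: the same kind of air spring, loose, right of the tester; origin at the centre of its underside
- bracket: bystander to leave alone: galvanised angle bracket, 60 by 90 mm foot with a 55 mm high upright flange, loose on the table; origin at the centre of its underside
- tape: bystander to leave alone: cream roll of tape lying flat, 90 mm across, 40 mm high, loose; origin at the centre of its underside
- wrench: bystander to leave alone: steel open-end wrench 200 mm long lying on the table in front of the tester, loose; its x runs along it
- fitting: bystander to leave alone: brass air fitting, 24 mm across, 36 mm high, standing loose on the tester's top near the left end; origin at the centre of its underside
- flange_nut: bystander to leave alone: steel flange nut, 30 mm across, 16 mm high, lying loose on the tester's top near the right end; origin at the centre of its underside

How it is judged:
By the outcome, as a careful person would: the job done as asked, in the order asked, and still so for the second after the job is handed in, with the robot touching nothing.
It also fails if it takes over 56 s, if anything falls off the work surface, if the arm or the gripper's body presses on something with over 40 N, if the wrist force passes 120 N, or if a joint passes its speed limit or range.

ROBOT

A 7-joint arm with a two-finger parallel gripper is mounted at the origin on the work surface. World frame = base frame: x ahead of the robot, y to its left, z up, the work surface at z = 0. Lengths are in m, angles in rad, forces in N, time in s.
With the tool pointing down it reaches from about 0.35 to 0.9 m from the base axis. Payload 19.9 kg.
Tool frame: the origin (TCP) lies at the very end of the fingers, on their centre line; the grasp point (between the pads) lies 19 mm behind it; z points along the fingers, y is the line along which they close (so a half turn about z gives the same grasp; the last joint's range is limited). The gripper opens to 85 mm and grips with 20 to 120 N. Pads are 22 mm wide; open, the fingers measure 114 mm over their backs; the gripper's body (76 mm by 85 mm) begins 54 mm behind the grasp point. The pads swing forward as they close: fully open they stand 13 mm farther back than shut.
Start: joints at [1.196, 0.417, -0.01, 1.614, 0.005, 1.111, -0.053], TCP at [0.204, -0.591, 0.231] pointing down, gripper open.
Joint ranges: [-2.81, 2.81], [-0.39, 2.02], [-1.27, 1.25], [0.06, 2.57], [-1.19, 4.33], [0.19, 2], [-2.82, 2.82]. Speed limits (rad/s): [1.89, 1.89, 2.39, 2.39, 3.01, 3.01, 3.01].

INTERFACE

Orientations are given as a unit quaternion [x, y, z, w].
In Python, from rig import ctrl gives the robot as it stands. The module is installed in compiled form; this text tells all that it offers.
- The arm moves only by the shell command python3 -m crank 'ROWS'. ROWS is JSON, a list that holds one entry, the list of rows, each a list of 7 numbers: the shift along the tool's x, y, z each as a share of 0.1 m, from -1 to 1, then the turn, a rotation vector about the tool's x, y, z each as a share of 180 degrees, from -1 to 1, then the gripper's target within -1 to 1 (fully open at 1, half-way at 0, shut at -1). A call has 1 to 8 rows; each row is the pose to reach, as a shift and turn from the pose commanded when the call began, along the tool's axes at that moment, turning the shorter way round; what a row does not reach only later rows make up. A row lasts 1/8 s, in which the tool goes at most 62.5 mm and 10.7 degrees, less where a joint would pass 70% of its speed; a pose out of reach is approached as far as the arm can. A call with a number of a shift or a turn outside -1 to 1 is refused whole. A call with a gripper value outside its range is refused whole. The fingers move at their own pace and stop on an object; the grip force is fixed at half the most. Time passes only in rows, so rows that repeat a pose let the fingers close. It gives the time, the measured TCP pose, the force, the opening and the grip force at its end, in the units of the state.
- ctrl.state(): the state, without advancing time (a new reading comes with each control period).
- ctrl.camera(name): name is "scene" or "top"; returns (picture, depth): 420x560x3 uint8, blue, green, red; 420x560 float32, m along the optical axis (not along the pixel's ray), 0 where there is no reading.
- ctrl.calibration(name): a dict with "fov_y" (degrees; the focal length in pixels is half the picture's height over the tangent of half this angle, whatever the lens; pixels are square), "cx", "cy" (the principal point, pixels), "rvec" (rotation vector, rad) and "tvec" (3), from world to camera coordinates, as OpenCV has them. Camera axes: x right, y down, z forward; pixel columns grow to the right and rows downward; lengths in m; the calibration is good to about 2 mm. A picture is of the moment at which its call begins. calibration takes no time and is no camera call.
- ctrl.close_job(): hands the job in; it is judged then, once.
Trained networks look in the newest picture that a camera, given by its name, has taken for a name from the list of things; names that differ only in an ending like _2 or _b are one class to them, and where a whole thing is asked for, a point or a joint stands for the part that bears it (a point fixed in the world has none). Each returns a list of dicts, best first, with "score" (0 to 1); they miss things now and then, are a little off and sometimes report something else, mostly with a low value. They report only what shows in the picture. A call takes as long as a camera call.
- ctrl.spot_in(camera, name): "rect" ([centre column, centre row, width, height] in pixels, round what is visible of it).
- ctrl.outline_of(camera, name): "region" (420x560 bool, what is visible of it) and "rect" ([centre column, centre row, width, height] in pixels, round what is visible of it).
- ctrl.pinpoint(camera, name): "xy" ([column, row] in pixels: a listed point, or the origin of a listed thing).
The state is a dict: "clock": time; "joint_positions": joint angles; "dq": joint speeds; "tau": joint torques, N m; "ee_pos": TCP position; "eef_rot": TCP orientation; "force": force on the tool from outside, world axes, zero at the start; "torque": the same for the moment, N m; "grip_width": finger opening in m; "grasp_force": force on a finger pad.
Only numpy, scipy, OpenCV 4.12 (cv2) and the standard library are available. Lean on these libraries where they do the work, as an engineer would, in place of code of your own. Each camera call takes 0.05 s, during which the arm holds its last target. There are 200 camera calls.

## Working session

There is one attempt and no reset: what is moved stays moved. The work goes in short steps, Python scripts to look and compute and a shell command to move; the robot and the scene stay as the last step left them, time stands still between calls to the robot, and variables do not carry over. Pictures are saved under pics/ and viewed, at most 10 in all, crops included, and the job is handed in when it is done.

```bash
mkdir -p pics; cat > h.py <<'E'
import numpy as np, cv2
from rig import ctrl
from scipy.spatial.transform import Rotation as R
def K(c):
    k=ctrl.calibration(c); f=210/np.tan(np.radians(k["fov_y"])/2)
    return f,k["cx"],k["cy"],cv2.Rodrigues(np.array(k["rvec"],float))[0],np.array(k["tvec"],float).ravel()
def onplane(c,uv,z):
    f,cx,cy,Rm,t=K(c); d=Rm.T@np.array([(uv[0]-cx)/f,(uv[1]-cy)/f,1]); o=-Rm.T@t
    return o+d*(z-o[2])/d[2]
def bydepth(c,uv,D):
    f,cx,cy,Rm,t=K(c); u,v=int(round(uv[0])),int(round(uv[1])); d=D[v,u]
    return Rm.T@(np.array([(uv[0]-cx)/f*d,(uv[1]-cy)/f*d,d])-t)
E
python3 - <<'E'
from h import *
s=ctrl.state(); print({k:np.round(s[k],3) for k in s})
for c in ("top","scene"):
    im,D=ctrl.camera(c); cv2.imwrite(f"pics/{c}0.png",im); np.save(c+"D",D)
    for n in ("plate1","plate2","plate3","plate4","plate5","door_hinge","fitting","flange_nut","tester"):
        for r in ctrl.pinpoint(c,n)[:2]:
            print(c,n,round(r["score"],2),np.round(r["xy"],1),np.round(onplane(c,r["xy"],0 if n=="tester" else .075),3),np.round(bydepth(c,r["xy"],D),3))
E
```

```text
{'clock': np.float64(0.0), 'joint_positions': array([ 1.196,  0.418, -0.01 ,  1.614,  0.005,  1.111, -0.053]), 'dq': array([-0.   ,  0.   ,  0.001, -0.002,  0.001, -0.001, -0.001]), 'tau': array([ 2.0000e-03, -8.6444e+01,  6.7800e-01, -4.3490e+01,  1.9000e-02,
        8.0000e-03,  0.0000e+00]), 'ee_pos': array([ 0.204, -0.59 ,  0.231]), 'eef_rot': array([ 0.986,  0.166, -0.   , -0.001]), 'force': array([-0.535,  0.28 ,  0.476]), 'torque': array([-0.031,  0.009,  0.008]), 'grasp_force': np.float64(0.0), 'grip_width': np.float64(0.085)}
top plate1 0.89 [238.3 192.8] [0.519 0.115 0.075] [0.519 0.115 0.071]
top plate1 0.88 [260.4 190.3] [0.529 0.038 0.075] [0.532 0.038 0.063]
top plate2 0.89 [238.3 192.8] [0.519 0.115 0.075] [0.519 0.115 0.071]
top plate2 0.88 [260.4 190.3] [0.529 0.038 0.075] [0.532 0.038 0.063]
top plate3 0.89 [238.3 192.8] [0.519 0.115 0.075] [0.519 0.115 0.071]
top plate3 0.88 [260.4 190.3] [0.529 0.038 0.075] [0.532 0.038 0.063]
top plate4 0.89 [238.3 192.8] [0.519 0.115 0.075] [0.519 0.115 0.071]
top plate4 0.88 [260.4 190.3] [0.529 0.038 0.075] [0.532 0.038 0.063]
[... 896 characters left out ...]
77]
scene plate3 0.79 [240.5 225. ] [ 0.533 -0.161  0.075] [ 0.531 -0.161  0.074]
scene plate4 0.96 [333.7 202.9] [0.503 0.118 0.075] [0.505 0.116 0.077]
scene plate4 0.79 [240.5 225. ] [ 0.533 -0.161  0.075] [ 0.531 -0.161  0.074]
scene plate5 0.96 [333.7 202.9] [0.503 0.118 0.075] [0.505 0.116 0.077]
scene plate5 0.79 [240.5 225. ] [ 0.533 -0.161  0.075] [ 0.531 -0.161  0.074]
scene door_hinge 0.82 [309.7 249.3] [ 0.675 -0.017  0.075] [ 0.672 -0.016  0.073]
scene fitting 0.56 [369.4 215.8] [0.586 0.189 0.075] [0.594 0.185 0.081]
scene flange_nut 0.62 [220.6 243.2] [ 0.592 -0.226  0.075] [ 0.607 -0.228  0.088]
scene flange_nut 0.36 [130.6 239.9] [ 0.519 -0.442  0.075] [ 0.469 -0.447  0.036]
```

View pics/top0.png

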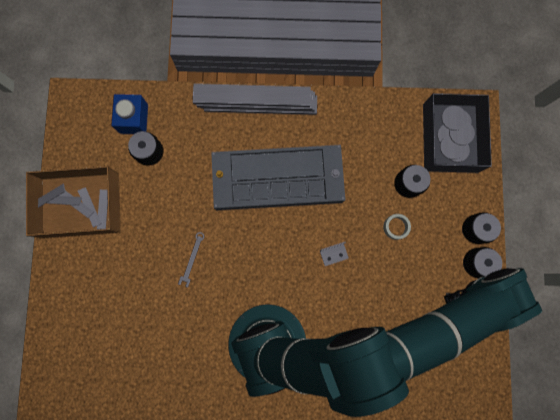

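View pics/scene0.png

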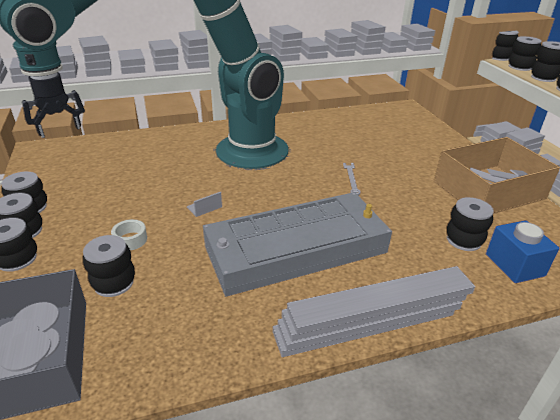

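The top view shows the grey tester at about columns 212–344, rows 147–210. The plate row is near row 190, with the fitting at (219,174) and the nut at (336,173). The scene view shows the same from the far side. Next I'll rectify the panel plane to fit the row.

```bash
python3 - <<'E'
from h import *
# rectified view of plane z=.075: col = (0.30-y)*1300, row=(0.75-x)*1300 ; top above, scene below
out=[]
for c in ("top","scene"):
    im=cv2.imread(f"pics/{c}0.png"); f,cx,cy,Rm,t=K(c)
    x,y=np.meshgrid(0.75-np.arange(300)/1000,0.28-np.arange(560)/1000,indexing="ij")
    P=np.stack([x,y,np.full_like(x,.075)],-1)@Rm.T+t
    out.append(cv2.remap(im,(f*P[...,0]/P[...,2]+cx).astype(np.float32),(f*P[...,1]/P[...,2]+cy).astype(np.float32),cv2.INTER_CUBIC))
o=np.vstack(out)
g=cv2.createCLAHE(3,(4,4)).apply(cv2.cvtColor(o,cv2.COLOR_BGR2GRAY))
cv2.imwrite("pics/rect.png",g)
E
```

```text
(no output)
```

View pics/rect.png

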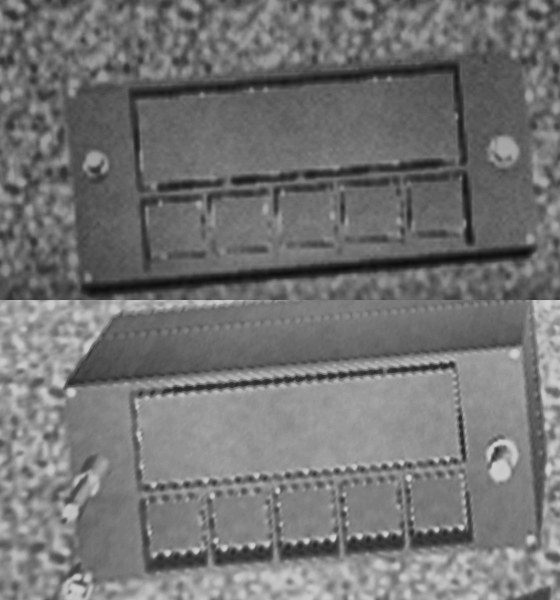

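The rectified views agree. Plate 1 is at (176,228) and plate 5 at (438,208), at 1 mm per px, which gives P1≈(0.523,0.104) and P5≈(0.544,-0.159). The pitch is 66 mm and the yaw about 4.6°, matching the sizes given. I'll move over plate 5 with the fingers shut.

```bash
python3 -m crank '[[[0.5,-0.33,0,0,0,0,-1],[1,-0.66,0,0,0,0,-1],[1,-0.66,0,0,0,0,-1]]]'; python3 -m crank '[[[0.5,-0.33,0,0,0,0,-1],[1,-0.66,0,0,0,0,-1],[1,-0.66,0,0,0,0,-1]]]'; python3 -m crank '[[[0.5,-0.33,0,0,0,0,-1],[1,-0.66,0,0,0,0,-1],[1,-0.66,0,0,0,0,-1]]]'; python3 -m crank '[[[0.5,-0.33,0,0,0,0.04,-1],[1,-0.66,0,0,0,0.08,-1],[1,-0.66,0,0,0,0.08,-1],[1,-0.66,0,0,0,0.08,-1]]]'
python3 - <<'E'
from h import *
s=ctrl.state(); p=np.array(s["ee_pos"]); r=R.from_quat(s["eef_rot"])
print(s["clock"],p,r.as_matrix().round(3)[:,0],s["grip_width"],s["force"])
print("to P5+60mm, tool axes", r.inv().apply(np.array([.539,-.159,.135])-p)/.1)
E
```

```text
clock: 1.38
ee_pos: [0.2806, -0.4924, 0.2317]
eef_rot: [0.986, 0.169, 0.001, -0.0]
force: [0.1, -1.0, 0.9]
grip_width: 0.0324
grasp_force: 0.0
clock: 1.75
ee_pos: [0.3528, -0.3976, 0.2316]
eef_rot: [0.986, 0.169, 0.001, -0.0]
force: [0.0, -0.9, 0.1]
grip_width: 0.0004
grasp_force: 0.0
clock: 2.12
ee_pos: [0.4253, -0.3028, 0.2314]
eef_rot: [0.986, 0.168, 0.0, -0.0]
force: [-0.8, -0.3, -0.1]
grip_width: -0.0004
grasp_force: 0.0
clock: 2.62
ee_pos: [0.4955, -0.2119, 0.2311]
eef_rot: [0.999, 0.04, -0.0, 0.0]
force: [0.0, -0.1, -0.3]
grip_width: -0.0001
grasp_force: 0.0
2.625 [ 0.49548686 -0.21185422  0.23110413] [ 0.997  0.081 -0.001] -7.491060370186053e-05 [ 0.02809324 -0.14135288 -0.33115508]
to P5+60mm, tool axes [ 0.47703624 -0.49190177  0.96060694]
```

```bash
python3 -m crank '[[[0.48,-0.49,0.5,0,0,0,-1],[0.48,-0.49,0.96,0,0,0,-1],[0.48,-0.49,0.96,0,0,0,-1]]]'; python3 -m crank '[[[0,0,0.4,0,0,0,-1],[0,0,0.5,0,0,0,-1],[0,0,0.53,0,0,0,-1],[0,0,0.53,0,0,0,-1]]]'; python3 -m crank '[[[0,0,0.02,0,0,0,-1],[0,0,0.04,0,0,0,-1],[0,0,0.05,0,0,0,-1],[0,0,0.05,0,0,0,-1]]]'
```

```text
clock: 3.0
ee_pos: [0.5376, -0.158, 0.1318]
eef_rot: [0.999, 0.041, -0.003, -0.001]
force: [-0.1, -0.9, -0.3]
grip_width: -0.0002
grasp_force: 0.0
clock: 3.5
ee_pos: [0.5404, -0.1585, 0.0837]
eef_rot: [0.999, 0.04, 0.001, 0.0]
force: [-0.3, 0.7, 0.8]
grip_width: -0.0001
grasp_force: 0.0
clock: 4.0
ee_pos: [0.5398, -0.1577, 0.0772]
eef_rot: [0.999, 0.041, -0.0, -0.0]
force: [-0.2, 0.2, -0.1]
grip_width: -0.0
grasp_force: 0.0
```

```bash
for i in 1; do python3 -m crank '[[[0,0,0.01,0,0,0,-1],[0,0,0.02,0,0,0,-1],[0,0,0.02,0,0,0,-1]]]'; done; python3 -m crank '[[[0,0,0.01,0,0,0,-1],[0,0,0.01,0,0,0,-1]]]'; python3 -m crank '[[[0,0,0.01,0,0,0,-1],[0,0,0.01,0,0,0,-1]]]'
```

```text
clock: 4.38
ee_pos: [0.5398, -0.1577, 0.0752]
eef_rot: [0.999, 0.041, -0.0, -0.0]
force: [-0.9, -0.5, -0.1]
grip_width: 0.0001
grasp_force: 0.0
clock: 4.62
ee_pos: [0.5399, -0.1578, 0.075]
eef_rot: [0.999, 0.041, 0.0, 0.0]
force: [-5.4, 2.2, 17.9]
grip_width: 0.0001
grasp_force: 8.4
clock: 4.88
ee_pos: [0.54, -0.1578, 0.075]
eef_rot: [0.999, 0.041, 0.0, 0.0]
force: [-13.5, 3.2, 36.2]
grip_width: -0.0
grasp_force: 17.7
```

Plate 5 is a blank: it stays at z=0.0750 while the force climbs to 36 N. Next is plate 4.

```bash
python3 -m crank '[[[0,0,-0.22,0,0,0,-1],[0,-0.36,-0.22,0,0,0,-1],[0,-0.66,-0.22,0,0,0,-1],[0,-0.66,-0.22,0,0,0,-1],[0,-0.66,-0.06,0,0,0,-1],[0,-0.66,-0.03,0,0,0,-1],[0,-0.66,-0.01,0,0,0,-1],[0,-0.66,-0.01,0,0,0,-1]]]'
```

```text
clock: 5.88
ee_pos: [0.5337, -0.0928, 0.075]
eef_rot: [0.999, 0.04, -0.001, 0.0]
force: [-15.7, 1.2, 33.7]
grip_width: 0.0001
grasp_force: 16.7
```

Plate 4 is also a blank (z 0.075, 34 N). Next is plate 3, a bit gentler.

```bash
python3 -m crank '[[[0,0,-0.22,0,0,0,-1],[0,-0.36,-0.22,0,0,0,-1],[0,-0.66,-0.22,0,0,0,-1],[0,-0.66,-0.22,0,0,0,-1],[0,-0.66,-0.06,0,0,0,-1],[0,-0.66,-0.02,0,0,0,-1],[0,-0.66,-0.01,0,0,0,-1],[0,-0.66,-0.01,0,0,0,-1]]]'
```

```text
clock: 6.88
ee_pos: [0.5283, -0.0274, 0.075]
eef_rot: [0.999, 0.04, -0.001, 0.0]
force: [-8.2, -1.1, 15.0]
grip_width: -0.0001
grasp_force: 7.4
```

Plate 3 doesn't give either (15 N at 0.075). Next is plate 2.

```bash
python3 -m crank '[[[0,0,-0.22,0,0,0,-1],[0,-0.36,-0.22,0,0,0,-1],[0,-0.66,-0.22,0,0,0,-1],[0,-0.66,-0.22,0,0,0,-1],[0,-0.66,-0.06,0,0,0,-1],[0,-0.66,-0.02,0,0,0,-1],[0,-0.66,0,0,0,0,-1],[0,-0.66,0,0,0,0,-1]]]'
```

```text
clock: 7.88
ee_pos: [0.5236, 0.0389, 0.0752]
eef_rot: [0.999, 0.04, -0.0, 0.0]
force: [1.1, -0.1, 0.2]
grip_width: -0.0002
grasp_force: 0.0
```

Plate 2 hasn't been touched yet, so I'll press on.

```bash
python3 -m crank '[[[0,0,0.01,0,0,0,-1],[0,0,0.01,0,0,0,-1],[0,0,0.01,0,0,0,-1]]]';  python3 -m crank '[[[0,0,0.005,0,0,0,-1],[0,0,0.005,0,0,0,-1],[0,0,0.005,0,0,0,-1]]]'
```

```text
clock: 8.25
ee_pos: [0.5238, 0.039, 0.075]
eef_rot: [0.999, 0.04, -0.0, 0.0]
force: [-9.2, -2.6, 22.0]
grip_width: -0.0002
grasp_force: 10.8
clock: 8.62
ee_pos: [0.5238, 0.039, 0.075]
eef_rot: [0.999, 0.04, 0.0, 0.0]
force: [-12.6, -3.6, 31.7]
grip_width: -0.0
grasp_force: 16.1
```

Plate 2 is a blank. That leaves plate 1.

```bash
python3 -m crank '[[[0,0,-0.22,0,0,0,-1],[0,-0.36,-0.22,0,0,0,-1],[0,-0.66,-0.22,0,0,0,-1],[0,-0.66,-0.22,0,0,0,-1],[0,-0.66,-0.06,0,0,0,-1],[0,-0.66,-0.02,0,0,0,-1],[0,-0.66,0,0,0,0,-1],[0,-0.66,0,0,0,0,-1]]]'; python3 -m crank '[[[0,0,0.005,0,0,0,-1],[0,0,0.005,0,0,0,-1],[0,0,0.005,0,0,0,-1]]]'
```

```text
clock: 9.62
ee_pos: [0.5184, 0.1049, 0.0737]
eef_rot: [0.999, 0.04, -0.0, 0.0]
force: [-0.5, 0.9, 0.0]
grip_width: 0.0001
grasp_force: 0.0
clock: 10.0
ee_pos: [0.5185, 0.1053, 0.0734]
eef_rot: [0.999, 0.041, 0.0, -0.0]
force: [0.8, -0.5, 1.9]
grip_width: 0.0001
grasp_force: 0.7
```

Plate 1 gives: z is 0.0734 with only about 2 N. I'll press it in by another 4 mm.

```bash
python3 -m crank '[[[0,0,0.02,0,0,0,-1],[0,0,0.03,0,0,0,-1],[0,0,0.04,0,0,0,-1],[0,0,0.04,0,0,0,-1],[0,0,0.04,0,0,0,-1],[0,0,0.04,0,0,0,-1],[0,0,0.04,0,0,0,-1],[0,0,0.04,0,0,0,-1]]]'; python3 - <<'E'
from h import *
im,D=ctrl.camera("scene"); cv2.imwrite("pics/s1.png",im)
E
```

```text
clock: 11.0
ee_pos: [0.5185, 0.1054, 0.0694]
eef_rot: [0.999, 0.041, 0.0, -0.0]
force: [-0.1, -0.7, 5.0]
grip_width: 0.0002
grasp_force: 2.6
```

View pics/s1.png

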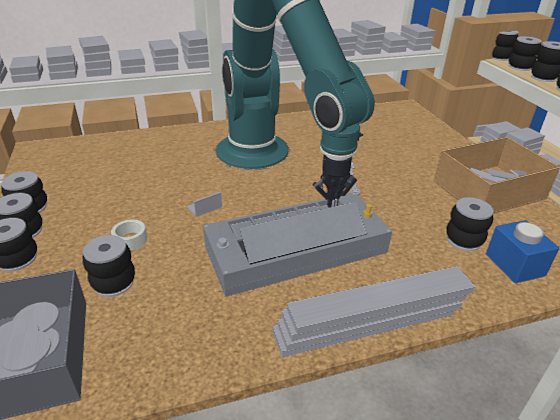

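The door has swung up: its raised edge runs from (240,237) to (360,207), clear of the fingers at (335,200). The fitting is still upright at (369,211). Now I'll retreat up and back.

```bash
python3 -m crank '[[[0,0,-0.1,0,0,0,-1],[0,0,-0.3,0,0,0,-1],[-0.1,0,-0.7,0,0,0,-1],[-0.4,0,-1,0,0,0,-1],[-0.9,0,-1,0,0,0,-1],[-0.9,0,-1,0,0,0,-1]]]'; python3 -m crank '[[[-0.3,0.3,-0.4,0,0,0,-1],[-0.6,0.6,-0.6,0,0,0,-1],[-0.6,0.9,-0.6,0,0,0,-1],[-0.6,1,-0.6,0,0,0,-1],[-0.6,1,-0.6,0,0,0,-1],[-0.6,1,-0.6,0,0,0,-1],[-0.6,1,-0.6,0,0,0,-1],[-0.6,1,-0.6,0,0,0,-1]]]'; python3 - <<'E'
from h import *
im,D=ctrl.camera("scene"); cv2.imwrite("pics/s2.png",im)
D0=np.load("sceneD.npy")
# door heights over tester: max point height by depth in panel area
f,cx,cy,Rm,t=K("scene"); v,u=np.mgrid[195:265,230:370]; d=D[195:265,230:370]
P=(np.stack([(u-cx)/f*d,(v-cy)/f*d,d],-1)-t)@Rm
q=P.reshape(-1,3); q=q[(q[:,0]>.56)&(q[:,0]<.7)&(abs(q[:,1]+.02)<.15)]
print("top of door z", np.percentile(q[:,2],[50,90,98,99.5]).round(4))
E
```

```text
clock: 11.8
ee_pos: [0.426, 0.0977, 0.1699]
eef_rot: [0.999, 0.041, -0.0, 0.0]
force: [-0.1, 0.6, 0.2]
grip_width: 0.0001
grasp_force: 0.0
clock: 12.8
ee_pos: [0.377, -0.0061, 0.2292]
eef_rot: [0.999, 0.041, -0.0, -0.0]
force: [-0.9, -0.7, -0.5]
grip_width: -0.0002
grasp_force: 0.0
top of door z [0.0911 0.1249 0.1319 0.1337]
```

View pics/s2.png

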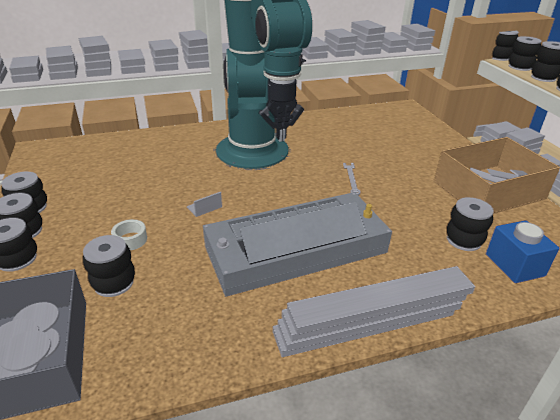

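The door edge stands at z≈0.133, so it rose 58 mm, which fits the 0.7 rad stop. The arm is clear at (285,110), and the fitting (369,211), nut (222,242), bracket and wrench look unmoved.

```bash
python3 -c "from rig import ctrl; print(ctrl.close_job())"
```

```text
the job is handed in; nothing more can be done
None
```

Plate 1 (leftmost) was the catch: pressing it sprang the battery door fully open, the arm is clear, nothing else looks moved in the last picture, and the job was handed in at about 13 s.

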